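# Put down a measuring wheel's kickstand and hold the wheel upright

## Task

The distance-measuring wheel leans over in its chock on the table. First flip its kickstand from the folded position down past its spring's dead centre until it snaps fully down, then take the rubber grip bar at the top of the frame and swing the frame up until it stands upright. Finish while still firmly gripping the bar with the frame upright, because it tips back over if let go, and leave everything else on the table where it is.

Things in the scene. Friction and masses are not known exactly. Their poses are not given: they have to be found in the camera images.
- chock: dark steel base plate 210 x 130 x 8 mm, fixed to the table, with a sloping aluminium cheek on its -y side that the wheel rests on and a small stop plate at (-55, 15) mm, up to about 65 mm high. Origin at table height under the line where the wheel stands (the plate reaches 60 mm to +y and 70 mm to -y of it). Its x axis is the wheel's rolling direction and its y axis points to the kickstand side; its pose gives where the wheel stands and which way it is turned
- lean (a joint): lean of the frame (wheel of 160 mm diameter and 18 mm thickness, fork, counter box, grip bar) about a line along the chock's x axis, 12 mm above the table over the chock's origin. 0 is upright; positive leans to the chock's -y side. It rests at 0.42 rad at the start and cannot go below -0.12. It swings freely and weighs 0.7 to 1.2 kg; the heavy counter box on the -y side makes it tip back to 0.42 from any position if not held (2 to 4 N at the bar is enough to lift it)
- grip_bar: round black rubber bar at the very top of the frame, 26 mm diameter, 100 mm long along its own x axis, parallel to the chock's x axis. Origin at the middle of the bar, 240 mm from the lean axis, so it moves on a circle of 240 mm radius about that axis. A 24 mm tube comes into it from below at its middle. The bar is a sleeve that turns easily on its own axis by up to 0.7 rad either way, so it can be gripped upright or along the frame alike
- kickstand (a joint): kickstand angle: 0 is folded, leg pointing to the frame's +x and 0.1 rad up from it; it grows as the leg swings down about the hub; 1.75 is fully down, leg pointing down the frame, 0.08 rad beyond straight down. An over-centre spring drives it away from 0.85 rad to whichever stop is nearer, so past about 0.95 it snaps down by itself; at the folded stop about 3 N at the peg starts it moving, less and less towards dead centre
- peg (a point): middle of the part of the kickstand's peg that is easy to push: a round steel peg of 14 mm diameter at the end of the leg, parallel to the frame's y axis, standing out sideways; this point is 70 mm from the hub axis and 60 mm to the +y side of the wheel's middle plane, and 20 mm short of the peg's free end. The flat steel leg (8 mm thick, 12 mm wide) is 29 mm nearer to the wheel
- hub (a point): point on the hub axis (the kickstand's pivot) in the plane of the leg, 80 mm up the frame from the lean axis and 31 mm to its +y side
- die_a: small dark steel U-shaped crimping die, 36 x 22 x 24 mm, lying near the chock; leave it alone. Origin under its middle
- die_b: a second crimping die like die_a, also near the chock; leave it alone. Origin under its middle
- tape: black pocket tape measure, 72 x 42 x 62 mm tall, near the chock; leave it alone. Origin under its middle
- crimper: battery crimping tool lying on the table, about 360 x 65 x 82 mm; leave it alone. Origin under its middle
- spanner: steel hand wrench, 190 mm long, lying flat; leave it alone. Origin under its middle
- mouse: black computer mouse, 100 x 60 x 32 mm, on a 3 mm pad; leave it alone. Origin under its middle

How it is judged:
On the way:
1. the kickstand is fully down while the frame still leans (value of joint kickstand above 1.6 rad and value of joint lean above 0.15 rad), for 0.2 s.
At the end, for the whole second after the job is handed in: The kickstand is fully down (over 1.6 rad), the frame is upright within 0.07 rad (4 degrees) and still, and the fingers are holding the grip bar with more than 2 N (value of joint kickstand above 1.6 rad and value of joint lean between -0.07 and 0.07 rad and contact force between the fingers and grip_bar above 2 N and velocity of joint lean between -0.1 and 0.1 rad/s); the arm keeps its last pose, push and grip.
It fails at once if another thing on the table is moved by more than 30 mm (distance of any of die_a, die_b, tape, crimper, spanner, mouse from where it was at the start of the episode above 0.03 m).
It also fails if it takes over 48 s, if anything falls off the work surface, if the arm or the gripper's body presses on something with over 40 N, if the wrist force passes 120 N, or if a joint passes its speed limit or range.

## Robot

A 7-joint arm with a two-finger parallel gripper is mounted at the origin on the work surface. World frame = base frame: x ahead of the robot, y to its left, z up, the work surface at z = 0. Lengths are in m, angles in rad, forces in N, time in s.
With the tool pointing down it reaches from about 0.425 to 0.875 m from the base axis. Payload 4.7 kg.
Tool frame: the origin (TCP) lies midway between the tips of the shut fingers; the grasp point (between the pads) lies 19 mm behind it; z points along the fingers, x is the direction in which the jaws open and shut, and the axes are right-handed (so a half turn about z gives the same grasp; the last joint's range is limited). The gripper opens to 87 mm and grips with 3 to 60 N. Pads are 19 mm wide; open, the fingers measure 117 mm over their backs; the gripper's body (75 mm by 190 mm) begins 51 mm behind the grasp point.
Start: joints at [-1.314, 0.321, -0.07, 1.45, 0.023, 1.371, -0.057], TCP at [0.156, 0.631, 0.223] pointing down, gripper open.
Joint ranges: [-2.86, 2.86], [-0.3, 2.09], [-1.38, 1.24], [0.06, 2.45], [-1.56, 4.7], [0.09, 2.05], [-2.69, 2.69]. Speed limits (rad/s): [2.57, 2.57, 3.14, 3.14, 3.14, 3.14, 3.14].

## Interface

Orientations are given as a rotation vector (axis times angle).
In Python, from bench import get_state, eyes, ticket gives the robot as it stands.
- The arm moves only by the tool carry_out, never from a script. Its argument "motion" is a list of rows, each a list of 2 entries, a list of its own where there are three numbers: the shift along the world's x, y, z in m, then the turn about the world's z in rad. A call has 1 to 20 rows; each row is the pose to reach, as a shift and turn from the pose commanded when the call began; what a row does not reach only later rows make up. A row lasts 1/10 s, in which the tool goes at most 50 mm and 8.59 degrees, less where a joint would pass 70% of its speed; a pose out of reach is approached as far as the arm can. A call with a gripper value outside its range is refused whole. "grip" is the gripper command: -1 is fully open, 1 is shut, values between are in proportion, set as the call begins (left out, the last holds). The fingers move at their own pace and stop on an object; "squeeze" is the grip in N (left out, the last holds). Time passes only in rows, so rows that repeat a pose let the fingers close. It gives the time, the measured TCP pose, the force and the opening at its end, in the units of the state.
- get_state(): the state, without advancing time (a new reading comes with each control period).
- eyes.get_image(name): name is "scene" or "top" or "wrist"; returns a dict with "pixels" (480x640x3 uint8, blue, green, red), "mtx" (3x3 intrinsics, pixels), "dist_coeffs" ([k1, k2, p1, p2, k3] as OpenCV has them; the pictures are not rectified), "extrinsics" (4x4, takes a point from camera to world coordinates). Camera axes: x right, y down, z forward; pixel columns grow to the right and rows downward; lengths in m; the calibration is good to about 2 mm. A picture is of the moment at which its call begins. There is no depth.
- ticket.close_job(): hands the job in, once; it reports no verdict.
The state is a dict: "time": time; "joint_positions": joint angles; "qd": joint speeds; "joint_torque": joint torques, N m; "position": TCP position; "tool_rot": TCP orientation; "ft_force": force on the tool from outside, world axes, zero at the start; "torque": the same for the moment, N m; "grip_width": opening from 0.0 (shut) to 1.0 (fully open).
Only numpy, scipy, OpenCV 4.12 (cv2) and the standard library are available. Lean on these libraries where they do the work, as an engineer would, in place of code of your own. Each camera call takes 0.05 s, during which the arm holds its last target. There are 200 camera calls.

## Working session

There is one attempt and no reset: what is moved stays moved. The work goes in short steps, Python scripts to look and compute and a tool call to move; the robot and the scene stay as the last step left them, time stands still between calls to the robot, and variables do not carry over. Pictures are saved under pics/ and viewed, about 8 in all and at most 12, crops included, and the job is handed in when it is done.

Besides the shell and the picture viewer there is one more tool, called after "Request:" by a JSON object that holds its "name" and its "arguments", one argument or row to a line. carry_out: Moves the arm, as the interface text tells. Its arguments: {"type":"object","properties":{"motion":{"type":"array","items":{"type":"array"}},"grip":{"type":"number"},"squeeze":{"type":"number"}},"required":["motion"]}

```bash
mkdir -p pics; ls; cat > h.py <<'E'
import numpy as np, cv2
from bench import get_state, eyes, ticket
def grab(n,f):
    d=eyes.get_image(n); cv2.imwrite(f'pics/{f}.png',d['pixels']); np.savez(f'pics/{f}.npz',**{k:np.array(d[k]) for k in('mtx','dist_coeffs','extrinsics')}); return d
def ray(f,p):
    d=np.load(f'pics/{f}.npz'); u=cv2.undistortPoints(np.array([[p]],float),d['mtx'],d['dist_coeffs'])[0,0]
    E=d['extrinsics']; return E[:3,3],E[:3,:3]@np.array([u[0],u[1],1.])
def onz(f,p,z):
    o,v=ray(f,p); return o+v*(z-o[2])/v[2]
def tri(f1,p1,f2,p2):
    o,v=ray(f1,p1); q,w=ray(f2,p2); s=np.linalg.lstsq(np.c_[v,-w],q-o,rcond=None)[0]
    a=o+v*s[0]; b=q+w*s[1]; return (a+b)/2,np.linalg.norm(a-b)
def proj(f,P):
    d=np.load(f'pics/{f}.npz'); E=np.linalg.inv(d['extrinsics'])
    return cv2.projectPoints(np.array(P,float).reshape(-1,1,3),cv2.Rodrigues(E[:3,:3])[0],E[:3,3],d['mtx'],d['dist_coeffs'])[0][:,0]
E
python3 - <<'E'
from h import *
for n in('scene','top'):
    d=grab(n,n+'0'); print(n,np.round(d['extrinsics'],3).tolist(),d['mtx'][0][0])
s=get_state(); print({k:np.round(v,3) for k,v in s.items()})
E
```

```text
pics
scene [[-0.106, 0.727, -0.679, 1.228], [0.994, 0.08, -0.07, 0.016], [0.003, -0.683, -0.731, 0.951], [0.0, 0.0, 0.0, 1.0]] 438.10649980942213
top [[-0.011, -0.995, 0.098, 0.408], [-1.0, 0.008, -0.028, -0.048], [0.027, -0.098, -0.995, 1.418], [0.0, 0.0, 0.0, 1.0]] 529.4029464731947
{'time': np.float64(0.1), 'joint_positions': array([-1.314,  0.322, -0.07 ,  1.452,  0.023,  1.371, -0.057]), 'qd': array([ 0.001, -0.001, -0.002, -0.004, -0.   ,  0.   , -0.001]), 'joint_torque': array([-0.0000e+00, -4.9257e+01, -4.0500e-01, -3.1340e+01, -6.4000e-02,
        4.0000e-02,  0.0000e+00]), 'position': array([0.156, 0.63 , 0.222]), 'tool_rot': array([ 2.473e+00,  1.935e+00, -2.000e-03]), 'ft_force': array([ 0.245,  0.238, -0.192]), 'torque': array([ 0.001, -0.016,  0.014]), 'grip_width': np.float64(1.003)}
```

View pics/scene0.png

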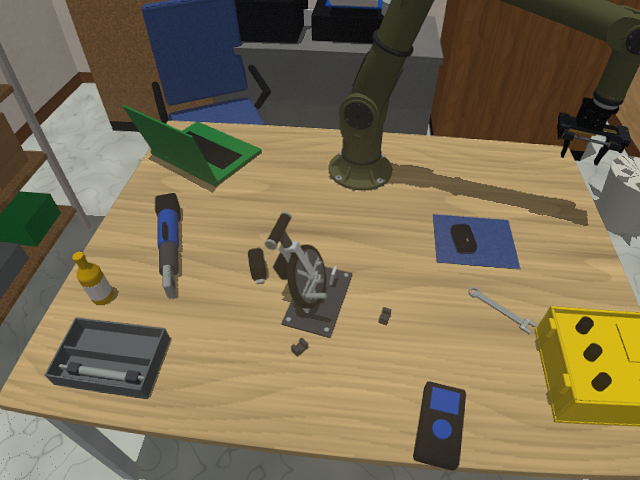

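View pics/top0.png

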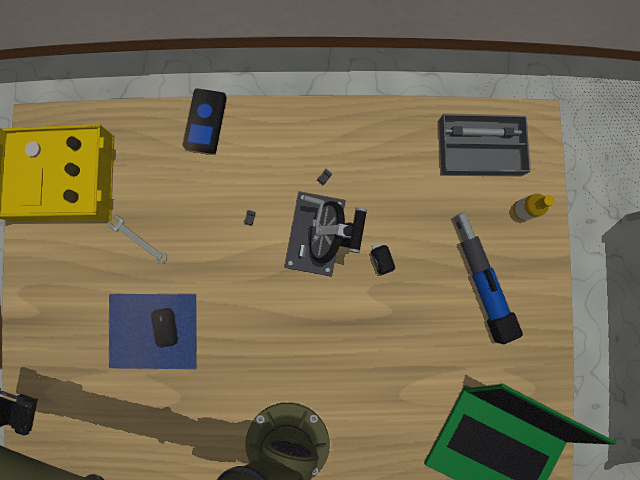

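The scene view shows the wheel leaning in its chock near (308,285) and the tape at (257,265). In the top view the plate is at about (315,234), the bar at (360,230), the tape at (382,260), and the dies at (325,177) and (250,218). I'll enlarge both.

```bash
python3 - <<'E'
from h import *
a=cv2.imread('pics/scene0.png')[200:360,225:375]; b=cv2.imread('pics/top0.png')[160:300,240:400]
a=cv2.resize(a,None,fx=3.75,fy=3.75,interpolation=cv2.INTER_CUBIC)[:600,:]; b=cv2.resize(b,(640,560),interpolation=cv2.INTER_CUBIC)
cv2.imwrite('pics/ca.png',a[:600]);cv2.imwrite('pics/cb.png',b)
E
```

```text
(no output)
```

View pics/ca.png

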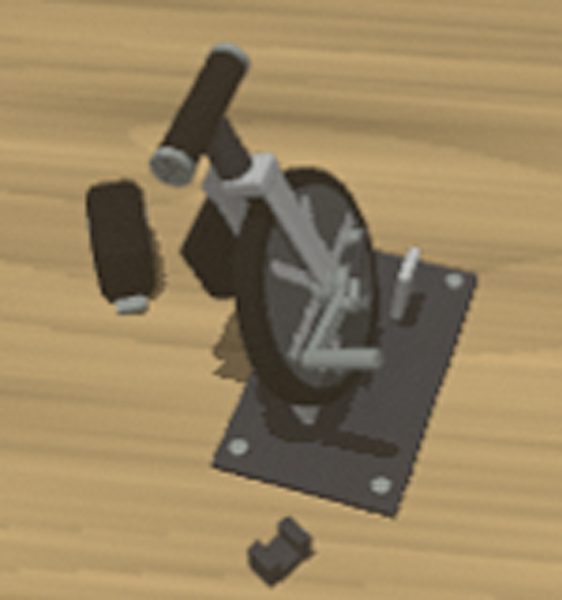

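View pics/cb.png

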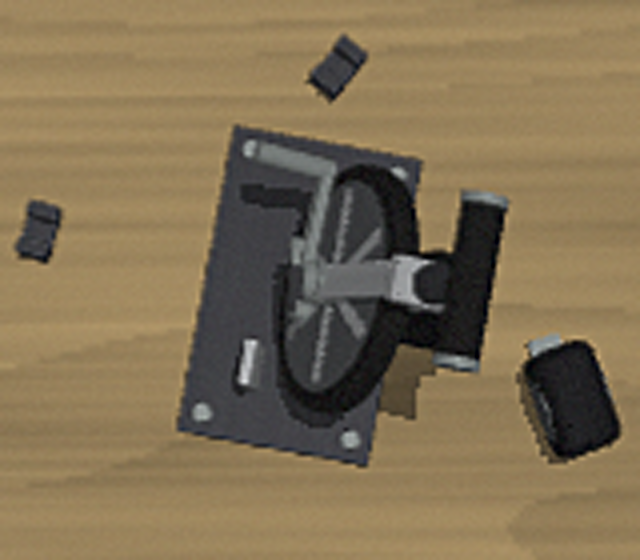

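Both crops show the plate corners, the bar ends and the peg clearly. In crop b the corners are (235,126), (423,160), (366,467) and (178,431), the bar runs (485,197)–(460,362), and the peg runs (250,150)–(330,168). In crop a the bar runs (229,55)–(172,167) and the peg runs (305,357)–(380,357). Next I'll fit the chock pose and predict the bar and peg positions.

```bash
cat > model.py <<'E'
from h import *
B=lambda x,y:(240+x/4-.4,160+y/4-.4)
A=lambda x,y:(225+x/3.75-.4,200+y/3.75-.4)
c=np.array([onz('top0',B(*p),.008)[:2] for p in [(235,126),(423,160),(366,467),(178,431)]])  # ++ , +- , --, -+
loc=np.array([[105,60],[105,-70],[-105,-70],[-105,60]])/1e3
X=(c[0]+c[1]-c[2]-c[3]); yaw=np.arctan2(X[1],X[0])
R2=np.array([[np.cos(yaw),-np.sin(yaw)],[np.sin(yaw),np.cos(yaw)]])
O=(c-loc@R2.T).mean(0)
def frame(p,lean):  # p in frame coords rel. to lean axis -> world
    x,y,z=p; y,z=y*np.cos(lean)-z*np.sin(lean), y*np.sin(lean)+z*np.cos(lean)
    q=R2@np.array([x,y]); return np.array([O[0]+q[0],O[1]+q[1],z+.012])
def peg(lean,k,y=.06):
    a=.1-k; return frame((.07*np.cos(a),y,.08+.07*np.sin(a)),lean)
def bar(lean,x=0): return frame((x,0,.24),lean)
E
python3 - <<'E'
from model import *
print('sides',[np.linalg.norm(c[i]-c[(i+1)%4]).round(4) for i in range(4)],'O',O,'yaw',yaw)
for p in [(475,273),(395,517),(213,465)]: print(onz('scene0',A(*p),.008))
for n,pb,pa in [('bar+',(485,197),(172,167)),('bar-',(460,362),(229,55)),('pegtip',(250,150),(378,357))]:
    print(n,tri('top0',B(*pb),'scene0',A(*pa)))
print(bar(.42,.05),bar(.42,-.05),peg(.42,0,.08),'peg',peg(.42,0),'bar',bar(.42),bar(0))
for y in [(.04,0),(.06,0),(.06,.95),(.06,1.75)]: print(y,peg(.42,y[1],y[0]))
E
```

```text
sides [np.float64(0.1291), np.float64(0.2106), np.float64(0.1274), np.float64(0.2092)] O [ 0.558528  -0.0770663] yaw -0.19354444441039556
[0.47036831 0.00310952 0.008     ]
[ 0.67911215 -0.03424184  0.008     ]
[ 0.65317896 -0.15908983  0.008     ]
bar+ (array([ 0.58871963, -0.18013024,  0.23071852]), np.float64(0.0037259426232871306))
bar- (array([ 0.49443573, -0.16284035,  0.23481644]), np.float64(0.005536909134356476))
pegtip (array([ 0.63577549, -0.04936695,  0.12362432]), np.float64(0.0013507718906319622))
[ 0.58877172 -0.18271851  0.23114135] [ 0.49063886 -0.16348467  0.23114135] [ 0.63410527 -0.05358762  0.12404893] peg [ 0.63059283 -0.07150843  0.11589372] bar [ 0.53970529 -0.17310159  0.23114135] [ 0.558528  -0.0770663  0.252    ]
(0.04, 0) [ 0.62708039 -0.08942924  0.10773851]
(0.06, 0) [ 0.63059283 -0.07150843  0.11589372]
(0.06, 0.95) [ 0.61225181 -0.04315787  0.06149373]
(0.06, 1.75) [ 0.56282878 -0.02632791  0.04579689]
```

The model agrees with triangulation to about 5 mm for the bar and peg tip. The chock is at (0.5585,-0.077) with yaw -0.1935. I'll shut the fingers and go above the peg, with the jaw axis along chock x.

Request:
{"name": "carry_out", "arguments": {
  "motion": [
    [[0.01,-0.015,0],-0.04],
    [[0.03,-0.045,0],-0.14],
    [[0.055,-0.08,0],-0.26],
    [[0.08,-0.12,0],-0.38],
    [[0.11,-0.16,0],-0.5],
    [[0.14,-0.2,0],-0.62],
    [[0.17,-0.24,0],-0.74],
    [[0.2,-0.285,0],-0.86],
    [[0.23,-0.33,0],-0.98],
    [[0.26,-0.375,0],-1.1],
    [[0.29,-0.42,0],-1.22],
    [[0.32,-0.465,0],-1.32],
    [[0.35,-0.51,0],-1.42],
    [[0.38,-0.555,0],-1.5],
    [[0.41,-0.6,0],-1.52],
    [[0.435,-0.64,0],-1.52],
    [[0.455,-0.67,0],-1.52],
    [[0.47,-0.693,0],-1.52],
    [[0.475,-0.701,0],-1.52],
    [[0.475,-0.701,0],-1.52]
  ],
  "grip": 1,
  "squeeze": 30
}}

```text
time: 2.1
position: [0.6311, -0.0724, 0.2217]
tool_rot: [3.125, -0.307, -0.002]
ft_force: [0.6, 0.4, -0.1]
grip_width: 0.009
```

```bash
python3 - <<'E'
from model import *
grab('wrist','w1'); grab('scene','s1')
print(proj('w1',[peg(.42,0),peg(.42,0,.08)]), proj('s1',[peg(.42,0),peg(.42,0,.08)]))
a=cv2.imread('pics/w1.png');b=cv2.imread('pics/s1.png')[180:380,200:400]
cv2.imwrite('pics/m1.png',np.hstack([cv2.resize(a,(400,300)),cv2.resize(b,(300,300))]))
for k in(0,.2,.4,.6,.8,1.0,1.1,1.2):print(k,peg(.42,k).round(4), (peg(.42,k)-peg(.42,0)).round(3))
E
```

```text
[[312.5927285  231.573117  ]
 [312.50440128 208.39585781]] [[316.51803402 294.1098628 ]
 [323.95832667 293.952944  ]]
0 [ 0.6306 -0.0715  0.1159] [0. 0. 0.]
0.2 [ 0.6317 -0.0659  0.1031] [ 0.001  0.006 -0.013]
0.4 [ 0.63   -0.0599  0.0906] [-0.001  0.012 -0.025]
0.6 [ 0.6257 -0.0537  0.0789] [-0.005  0.018 -0.037]
0.8 [ 0.6189 -0.0476  0.0683] [-0.012  0.024 -0.048]
1.0 [ 0.6098 -0.0417  0.0594] [-0.021  0.03  -0.056]
1.1 [ 0.6045 -0.039   0.0557] [-0.026  0.032 -0.06 ]
1.2 [ 0.5988 -0.0365  0.0526] [-0.032  0.035 -0.063]
```

View pics/m1.png

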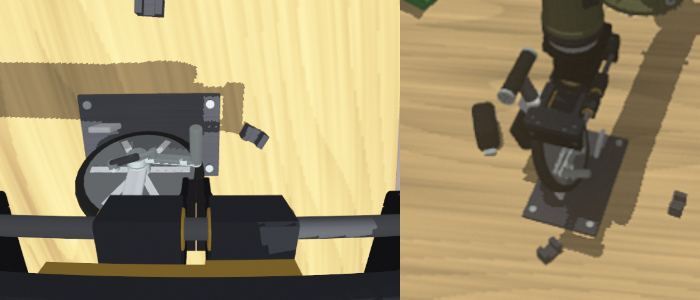

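The wrist view shows the peg tip at about (315,200) full-scale, against a predicted (312,208), directly under the fingers. Next I'll press it down along its arc.

Request:
{"name": "carry_out", "arguments": {
  "motion": [
    [[0,0,-0.015],0],
    [[0,0,-0.04],0],
    [[0,0,-0.065],0],
    [[0,0,-0.085],0],
    [[0,0.001,-0.095],0],
    [[0,0.003,-0.101],0],
    [[0,0.006,-0.107],0],
    [[0,0.009,-0.113],0],
    [[0,0.012,-0.12],0],
    [[-0.002,0.015,-0.127],0],
    [[-0.004,0.018,-0.134],0],
    [[-0.008,0.021,-0.14],0],
    [[-0.012,0.024,-0.146],0],
    [[-0.016,0.027,-0.151],0],
    [[-0.02,0.03,-0.156],0],
    [[-0.025,0.032,-0.16],0],
    [[-0.03,0.034,-0.164],0],
    [[-0.032,0.035,-0.166],0],
    [[-0.032,0.035,-0.166],0]
  ]
}}

```text
time: 4.1
position: [0.5988, -0.0348, 0.0563]
tool_rot: [-3.127, 0.301, 0.001]
ft_force: [-1.5, -0.0, -0.1]
grip_width: 0.009
```

```bash
python3 - <<'E'
from model import *
grab('top','t2'); grab('scene','s2');grab('wrist','w2')
b=cv2.imread('pics/s2.png')[180:380,200:400];t=cv2.imread('pics/t2.png')[160:300,240:400];w=cv2.imread('pics/w2.png')
cv2.imwrite('pics/m2.png',np.hstack([cv2.resize(w,(400,300)),cv2.resize(b,(400,400))[50:350]]))
print(proj('s2',[peg(.42,1.75),peg(.42,1.75,.08)]))
E
```

```text
[[337.82275031 290.33332841]
 [344.81569194 290.14917871]]
```

View pics/m2.png

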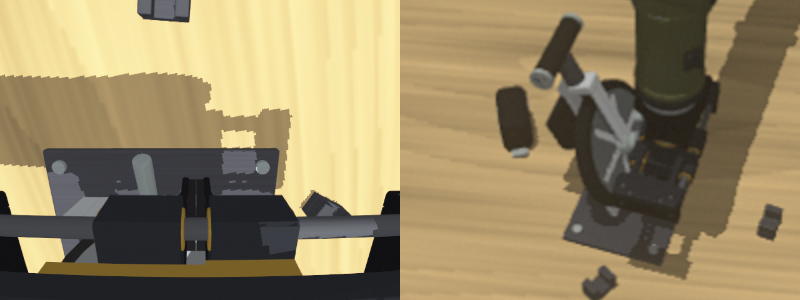

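The wrist view shows a silver piece at (145,175) in the half-size image, probably the peg swung down; I'll confirm that after retracting. Next I'll go straight up, then over the bar, turning the jaws across it and opening them. I'll grip 30 mm off centre so the fingers clear the tube.

Request:
{"name": "carry_out", "arguments": {
  "motion": [
    [[0,0,0.015],0],
    [[0,0,0.045],0],
    [[0,0,0.085],0],
    [[0,0,0.125],0],
    [[0,0,0.165],0.1],
    [[0,0,0.2],0.22],
    [[0,0,0.23],0.35],
    [[-0.002,-0.01,0.24],0.48],
    [[-0.006,-0.03,0.24],0.61],
    [[-0.011,-0.055,0.24],0.74],
    [[-0.016,-0.08,0.24],0.87],
    [[-0.02,-0.1,0.24],1.0],
    [[-0.024,-0.118,0.24],1.13],
    [[-0.027,-0.13,0.24],1.26],
    [[-0.029,-0.138,0.24],1.39],
    [[-0.03,-0.142,0.24],1.5],
    [[-0.03,-0.144,0.24],1.57],
    [[-0.03,-0.144,0.24],1.57]
  ],
  "grip": -1
}}

```text
time: 6.05
position: [0.5692, -0.1801, 0.298]
tool_rot: [2.425, 1.995, 0.002]
ft_force: [-0.2, 0.2, 0.6]
grip_width: 1.0
```

```bash
python3 - <<'E'
from model import *
grab('top','t3'); grab('scene','s3');grab('wrist','w3')
b=cv2.imread('pics/s3.png')[200:350,240:390];w=cv2.imread('pics/w3.png')
cv2.imwrite('pics/m3.png',np.hstack([cv2.resize(w,(400,300)),cv2.resize(b,(400,400),interpolation=cv2.INTER_CUBIC)[50:350]]))
print(proj('s3',[peg(.42,1.75),peg(.42,1.75,.08)]),proj('w3',[bar(.42,.05),bar(.42),bar(.42,-.05),peg(.42,1.75)])*.625,get_state()['position'])
print([(bar(l,.03)-bar(.42,.03)).round(3).tolist() for l in(.35,.28,.21,.14,.07,0)])
E
```

```text
[[337.82275031 290.33332841]
 [344.81569194 290.14917871]] [[196.64163603 177.99482537]
 [196.6648853  127.59938289]
 [196.68547559  70.53019192]
 [288.88754729  97.16257123]] [ 0.56936289 -0.17905365  0.29730384]
[[0.003, 0.015, 0.006], [0.006, 0.031, 0.012], [0.009, 0.047, 0.016], [0.012, 0.063, 0.019], [0.016, 0.08, 0.02], [0.019, 0.096, 0.021]]
```

View pics/m3.png

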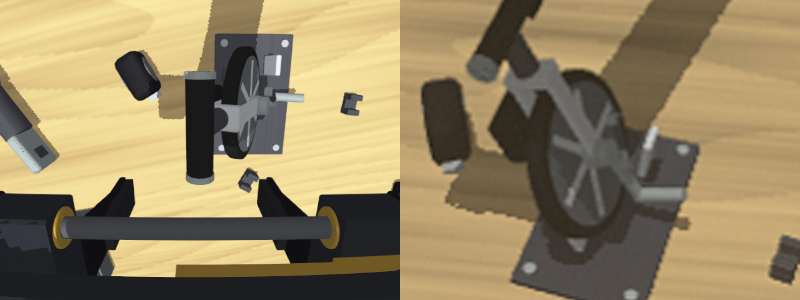

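The kickstand is down: the peg is at (290,97) in the half-size wrist image, against a predicted (289,97) for 1.75 rad. The bar is centred between the fingers at column 199, against a predicted 197. I'll descend and grip.

Request:
{"name": "carry_out", "arguments": {
  "motion": [
    [[0,0,-0.015],0],
    [[0,0,-0.035],0],
    [[0,0,-0.055],0],
    [[0,0,-0.072],0],
    [[0,0,-0.082],0],
    [[0,0,-0.084],0],
    [[0,0,-0.084],0]
  ]
}}

```text
time: 6.9
position: [0.5693, -0.1789, 0.2124]
tool_rot: [-2.425, -1.997, 0.0]
ft_force: [0.2, 0.6, 0.2]
grip_width: 1.001
```

Request:
{"name": "carry_out", "arguments": {
  "motion": [
    [[0,0,0],0],
    [[0,0,0],0],
    [[0,0,0],0],
    [[0,0,0],0],
    [[0,0,0],0],
    [[0,0,0],0],
    [[0,0,0],0],
    [[0,0,0],0]
  ],
  "grip": 1,
  "squeeze": 35
}}

```text
time: 7.7
position: [0.5694, -0.1784, 0.2126]
tool_rot: [-2.424, -1.997, -0.002]
ft_force: [1.5, 7.3, -0.8]
grip_width: 0.358
```

The opening reads 31 mm and there is 7 N on the +y finger, so the bar sits about 2–3 mm further +y. I'll shift that way.

Request:
{"name": "carry_out", "arguments": {
  "motion": [
    [[0,0.001,0],0],
    [[0.001,0.003,0],0],
    [[0.001,0.003,0],0],
    [[0.001,0.003,0],0],
    [[0.001,0.003,0],0]
  ]
}}

```text
time: 8.2
position: [0.57, -0.1756, 0.2125]
tool_rot: [-2.424, -1.997, -0.0]
ft_force: [-1.6, 2.6, 0.8]
grip_width: 0.288
```

The bar is gripped at 25 mm. Now I'll swing it up along the 240 mm arc.

Request:
{"name": "carry_out", "arguments": {
  "motion": [
    [[0.001,0.003,0.001],0],
    [[0.002,0.008,0.004],0],
    [[0.003,0.014,0.006],0],
    [[0.004,0.02,0.009],0],
    [[0.006,0.028,0.012],0],
    [[0.007,0.036,0.014],0],
    [[0.009,0.044,0.016],0],
    [[0.01,0.052,0.018],0],
    [[0.012,0.06,0.019],0],
    [[0.013,0.068,0.02],0],
    [[0.015,0.076,0.021],0],
    [[0.016,0.083,0.021],0],
    [[0.017,0.088,0.021],0],
    [[0.018,0.092,0.021],0],
    [[0.018,0.093,0.021],0],
    [[0.018,0.093,0.021],0],
    [[0.018,0.093,0.021],0],
    [[0.018,0.093,0.021],0]
  ]
}}

```text
time: 10.0
position: [0.5879, -0.0835, 0.2336]
tool_rot: [-2.425, -1.996, 0.001]
ft_force: [-4.9, 0.3, -10.9]
grip_width: 0.289
```

```bash
python3 - <<'E'
from model import *
grab('top','t4'); grab('scene','s4');grab('wrist','w4')
b=cv2.imread('pics/s4.png')[180:330,240:390];w=cv2.imread('pics/w4.png')
cv2.imwrite('pics/m4.png',np.hstack([cv2.resize(w,(400,300)),cv2.resize(b,(400,400),interpolation=cv2.INTER_CUBIC)[50:350]]))
print(bar(0,.03),get_state())
for l in(.1,0,-.1): print(l,(proj('s4',[peg(l,1.75),peg(l,1.75,.08)])-[240,180])*400/150+[400,-50])
E
```

```text
[ 0.58796786 -0.08283645  0.252     ] {'time': 10.15, 'joint_positions': array([-0.34302389,  0.20769616,  0.51176943,  1.59831125, -0.10338582,
        1.36326165,  1.55854713]), 'qd': array([-1.45439514e-04,  3.53600774e-04, -1.05869951e-03, -4.89403791e-06,
        2.34319563e-04,  1.04079081e-04, -1.36052575e-03]), 'joint_torque': array([ -0.25345081, -43.92171979,   3.81400555, -38.8171649 ,
        -0.26351617,  -1.6597154 ,  -0.09270381]), 'position': array([ 0.58795059, -0.08332057,  0.23360138]), 'tool_rot': array([-2.42499847e+00, -1.99652799e+00,  6.22677553e-04]), 'ft_force': array([ -5.34595466,  -0.54699273, -11.70509703]), 'torque': array([0.0031037 , 1.08304575, 0.09822475]), 'grip_width': 0.28874533024386245}
0.1 [[668.49905723 257.08181693]
 [688.42287758 260.87031872]]
0 [[669.6538181  261.00213649]
 [689.52914228 266.01980963]]
-0.1 [[670.20556819 264.80436919]
 [689.82714035 270.97733305]]
```

View pics/m4.png

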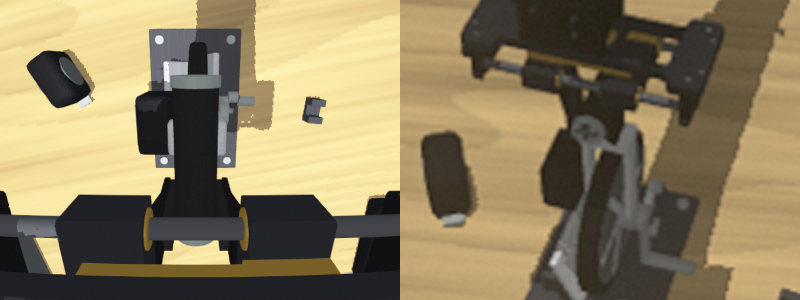

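The frame stands upright. The peg tip is at (692,268), against (689,266) predicted for lean 0 with the kickstand down, and the TCP is within 1 mm of the upright bar position. There is an 11 N downward pull on the tool, so I'll ease it down by 1 mm, settle and hand in.

Request:
{"name": "carry_out", "arguments": {
  "motion": [
    [[0,0,-0.001],0],
    [[0,0,-0.001],0],
    [[0,0,-0.001],0],
    [[0,0,-0.001],0],
    [[0,0,-0.001],0]
  ]
}}

```text
time: 10.65
position: [0.588, -0.0833, 0.2335]
tool_rot: [-2.425, -1.997, -0.0]
ft_force: [-6.2, 0.4, -7.2]
grip_width: 0.285
```

```bash
python3 - <<'E'
from h import *
s=get_state(); print(s['position'],s['ft_force'],s['grip_width'],s['time']); print(ticket.close_job())
E
```

```text
[ 0.58801579 -0.08331     0.23351603] [-6.20480999  0.42102301 -7.22878679] 0.2851906571053562 10.65
the job is handed in; nothing more can be done
None
```

I flipped the kickstand down with the shut fingers while the frame still leaned. I then gripped the bar 30 mm off centre, swung the frame upright along its arc, and handed in at 10.65 s still holding the bar at 35 N.

- **Kickstand:** after the push, the peg appeared within 1–2 pixels of where it should be when fully down, and it was still down once the frame was upright.
- **Frame:** the gripper finished within 1 mm of the calculated upright bar position, which is a lean of about 0.00 rad, give or take 0.02. The joint angles were not read directly.
- **Grip:** the fingers stopped on the bar at about 25 mm, against its 26 mm diameter. The first close stopped at 31 mm because the bar was about 3 mm off my estimate; shifting the gripper corrected it.
- **Forces:** about 7 N downward and 6 N sideways remained on the wrist at hand-in, far below the 120 N limit.
- **Other objects:** I saw no sign in the pictures that anything else had moved, but I did not measure their positions.

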